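Fetch the white-capped spice from the carousel and tip it over the bowl

TASK

Start a spice rub: turn the spice carousel (wing knob on top) until the jar with the white cap points out through the gap in the rail, over the red arrow, and let go of it so that it rests in its click. Then draw that jar straight out of its sleeve, carry it over the steel mixing bowl and tip it there, clear above the rim and over the middle of the bowl, with the cap pointing down at about 40 degrees. Finish still holding it like that; leave the carousel in its click, the other jars in their sleeves, and the bowl, salt shaker, timer and orange tub where they stand.

Things in the scene. Friction and masses are not known exactly. Their poses are not given: they have to be found in the camera images.
- carousel_foot: Fixed foot of the spice carousel: round steel plate 324 mm across, 8 mm high; origin at the centre of its underside, z up. Its -x axis is its front: there lie the red arrow and the gap (50 degrees to either side) in the 6 mm wire rail, which runs 157 mm from the centre with its top at 73 mm and elsewhere keeps the jars from leaving their sleeves
- carousel: Turning part, on the foot's vertical axis; origin as the foot's. Five square steel sleeves 72 degrees apart (bore 51 x 51 mm, 52 deep, mouths outward and leaning 10 degrees up, at most 95 mm high, two empty); the white jar's lies along its -x. Turns endlessly both ways and clicks every 72 degrees with one sleeve over the arrow. White jar at the front = yaw equal to the foot's
- knob_top (a point): Centre of the top of the black wing knob on the turning axis: an upright bar 58 mm long (along the carousel's x), 16 mm thick, 100 to 138 mm above the table; pinch it across from above, nothing beside it is above 100 mm. Turning slowly takes 0.1 Nm, 0.3 Nm out of a click; let go within 7 degrees of a click the spring pulls it home, elsewhere it stays where it is left
- white_sleeve (a point): Centre of the mouth of the white jar's sleeve, 96 mm from the turning axis, 67 mm above the table; the sleeve's axis runs outward and 10 degrees up
- white_jar: Loose spice jar with a white cap (the only white one), about 0.11 kg, 46 mm square with rounded corners, 98 mm long; origin at the centre of its bottom, z axis from bottom to cap. It starts in its sleeve, two flat sides upright, cap outward and 10 degrees up, bottom 46 mm from the turning axis; the outer 46 mm stand out free (the last 21 mm are the round cap): grip them across from above
- white_cap (a point): Centre of the end face of the white cap, 98 mm from the jar's bottom
- gold_jar_a: Spice jar with a gold cap, 45 x 45 x 100 mm, loose in another sleeve in the same way; origin at the centre of its bottom (46 mm from the turning axis), z axis toward the cap
- gold_jar_b: Spice jar with a gold cap, 45 x 45 x 100 mm, loose in another sleeve in the same way; origin at the centre of its bottom (46 mm from the turning axis), z axis toward the cap
- mixing_bowl: Loose round steel mixing bowl, 298 mm across the rim, 96 mm high, standing on the table; origin at the centre of its underside, z up
- salt: Salt shaker, clear with a grey domed cap, 44 mm across, 90 mm high, standing; origin at the centre of its underside
- timer: White kitchen timer with a red dial, 64 x 64 x 38 mm, lying face up; origin at the centre of its underside
- turmeric_tub: Small orange deli tub, 81 mm across, 45 mm high; origin at the centre of its underside

How it is judged:
On the way, in this order (a step that is already met when the one before it is completed fails the run):
1. the carousel rests in the click that puts the white-capped jar over the arrow (within 3.5 degrees), the jar still in its sleeve and the carousel let go (angle between the x axis of carousel and the x axis of carousel_foot, either way round below 0.06 rad and x of white_sleeve in the frame of carousel_foot below -0.09 m and velocity of joint carousel between -0.1 and 0.1 rad/s and contact force between the fingers and carousel below 0.2 N and horizontal distance between white_jar and white_sleeve between 0.035 and 0.065 m), for 0.2 s.
2. the white-capped jar has been drawn out through the gap and is held between the fingers, its bottom clear of the sleeve (x of white_jar in the frame of carousel below -0.098 m and contact force between the fingers and white_jar above 1 N and contact force between white_jar and carousel below 0.2 N), for 0.1 s.
At the end, for the whole second after the job is handed in: Fingers hold the white-capped jar still, touching nothing else, cap 25 to 67 degrees below level, its end within 80 mm of the bowl's middle, 10 mm or more above the rim, under 350 mm. Carousel within 3.5 degrees of the white sleeve's click, gold jars in their sleeves, bowl within 30 mm (angle between white_jar's own z axis and vertical between 2 and 2.75 rad and horizontal distance between white_cap and mixing_bowl below 0.08 m and height (world z) of white_cap between 0.106 and 0.35 m and contact force between the fingers and white_jar above 1 N and contact force between white_jar and mixing_bowl below 0.2 N and contact force between white_jar and carousel below 0.2 N and contact force between white_jar and carousel_foot below 0.2 N and linear speed of white_jar below 0.03 m/s and angle between the x axis of carousel and the x axis of carousel_foot, either way round below 0.06 rad and x of white_sleeve in the frame of carousel_foot below -0.09 m and horizontal distance between each of gold_jar_a, gold_jar_b and knob_top below 0.062 m and distance of mixing_bowl from where it was at the start of the episode below 0.03 m); the arm keeps its last pose, push and grip.
It fails at once if the bowl was shoved more than 30 mm (distance of mixing_bowl from where it was at the start of the episode above 0.03 m).
It fails at once if the salt shaker, timer or orange tub was shoved more than 30 mm (distance of any of salt, timer from where it was at the start of the episode above 0.03 m or distance of turmeric_tub from where it was at the start of the episode above 0.036 m).
It fails at once if a gold-capped jar was pulled out of its sleeve (horizontal distance between any of gold_jar_a, gold_jar_b and knob_top above 0.08 m).
It also fails if it takes over 64 s, if anything falls off the work surface, if the arm or the gripper's body presses on something with over 40 N, if the wrist force passes 120 N, or if a joint passes its speed limit or range.

ROBOT

A 6-joint arm with a two-finger parallel gripper is mounted at the origin on a cart in front of the work surface, level with it; the furniture and walls round the work are solid. World frame = base frame: x ahead of the robot, y to its left, z up, the work surface at z = 0. Lengths are in m, angles in rad, forces in N, time in s.
With the tool pointing down it reaches from about 0.3 to 0.775 m from the base axis. Payload 14.6 kg.
Tool frame: the origin (TCP) lies on the mounting face of the last link; the fingertips stand 173 mm ahead of it and the grasp point (between the pads) lies 155 mm ahead of it; z points along the fingers, y is the line along which they close (so a half turn about z gives the same grasp; the last joint's range is limited). The gripper opens to 85 mm and grips with 20 to 120 N. Pads are 22 mm wide; open, the fingers measure 114 mm over their backs; the gripper's body (76 mm by 85 mm) begins 54 mm behind the grasp point. The pads swing forward as they close: fully open they stand 13 mm farther back than shut.
Start: joints at [-1.336, 0.3, 1.521, -0, 1.321, -0.067], TCP at [0.163, -0.525, 0.405] pointing down, gripper open.
Joint ranges: [-3.03, 3.03], [-0.79, 2.21], [0.23, 2.52], [-1.04, 4.18], [0, 3.07], [-2.55, 2.55]. Speed limits (rad/s): [2.22, 2.22, 2.57, 3.14, 3.14, 3.14].

INTERFACE

Orientations are given as a unit quaternion [w, x, y, z].
In Python, from bench import env gives the robot as it stands.
- The arm moves only by the shell command python3 inch.py 'ROWS' [FORCE]. ROWS is a JSON list of rows, 1 to 5 of them, each of 7 numbers: dx, dy, dz in m, then a rotation vector rx, ry, rz in rad, then the finger opening in m; each row shifts and turns the commanded pose from where the row before left it, along the tool's axes as they then stand; what a row does not reach is not made up. A row lasts 1/12 s, in which the tool goes at most 0.0417 m and 0.125 rad, less where a joint would pass 70% of its speed; a pose out of reach is approached as far as the arm can. The fingers move at their own pace and stop on an object; FORCE is the grip in N (left out, the last holds). Time passes only in rows, so rows that do not move let the fingers close. It prints the time, the measured TCP pose, the force, the opening and the grip force at its end.
- env.get_obs(): the state, without advancing time (a new reading comes with each control period).
- env.snapshot(name): name is "scene" or "top" or "wrist"; returns the picture (480x640x3 uint8, red, green, blue); there is no depth.
- env.calibration(name): a dict with "K" (3x3 intrinsics, pixels), "k1" (the pictures are not rectified: a ray, as slopes to the right and down, at radius r is drawn at 1 + k1 r^2 times it, then the intrinsics apply), "position" and "orientation" of the camera in the world. Camera axes: x right, y up, looking along -z (the intrinsics and any distortion apply to the point x, -y, -z); pixel columns grow to the right and rows downward; lengths in m; the calibration is good to about 2 mm. A picture is of the moment at which its call begins: read the wrist's pose just before it. calibration takes no time and is no camera call; for the wrist camera it gives the pose at the moment of the call.
- env.sign_off(): hands the job in; it is judged then, once.
The state is a dict: "clock": time; "q": joint angles; "joint_vel": joint speeds; "effort": joint torques, N m; "tcp_pos": TCP position; "tool_rot": TCP orientation; "ft_force": force on the tool from outside, world axes, zero at the start; "wrist_torque": the same for the moment, N m; "width": finger opening in m; "grip_force": force on a finger pad.
Only numpy, scipy, OpenCV 4.12 (cv2) and the standard library are available. Lean on these libraries where they do the work, as an engineer would, in place of code of your own. Each camera call takes 0.05 s, during which the arm holds its last target. There are 200 camera calls.

## Working session

There is one attempt and no reset: what is moved stays moved. The work goes in short steps, Python scripts to look and compute and a shell command to move; the robot and the scene stay as the last step left them, time stands still between calls to the robot, and variables do not carry over. Pictures are saved under pics/ and viewed, at most 10 in all, crops included, and the job is handed in when it is done.

```bash
ls; mkdir -p pics; cat > h.py <<'E'
import numpy as np, cv2
from scipy.spatial.transform import Rotation as R
from bench import env
def rot(q): return R.from_quat([q[1],q[2],q[3],q[0]])
def ray(c,u,v):
    K=np.array(c["K"]);k=c["k1"]
    d=np.array([(u-K[0,2])/K[0,0],(v-K[1,2])/K[1,1]]);p=d.copy()
    for _ in range(30): p=d/(1+k*(p@p))
    r=rot(c["orientation"]).apply([p[0],-p[1],-1]);return np.array(c["position"]),r/np.linalg.norm(r)
def atz(c,u,v,z):
    o,r=ray(c,u,v);return o+r*(z-o[2])/r[2]
def tri(obs):
    A=np.zeros((3,3));b=np.zeros(3)
    for o,r in obs:
        M=np.eye(3)-np.outer(r,r);A+=M;b+=M@o
    p=np.linalg.solve(A,b);return p,[np.linalg.norm((np.eye(3)-np.outer(r,r))@(p-o)) for o,r in obs]
def save(n,name): 
    im=env.snapshot(name);cv2.imwrite(f"pics/{n}.png",im[:,:,::-1]);return im
E
python3 - <<'E'
from h import *
for n in("scene","top","wrist"):
    c=env.calibration(n);print(n,c["position"],c["orientation"],c["K"],c["k1"]);save(n+"0",n)
print(env.get_obs())
E
```

```text
bench.py
inch.py
pics
scene [-0.45563907 -0.58440813  0.94381567] [ 0.76247776  0.39803694 -0.22519058 -0.45769364] [[506.02931334   0.         320.77701475]
 [  0.         506.02931334 246.02199888]
 [  0.           0.           1.        ]] -0.1352931169861663
top [ 0.41181639 -0.01059484  1.12793028] [-0.69889379 -0.05453564  0.04784618  0.71153642] [[443.08400038   0.         321.91222121]
 [  0.         443.08400038 240.64795273]
 [  0.           0.           1.        ]] 0.0032667825192569775
wrist [ 0.22749611 -0.5064722   0.37321568] [ 0.79842069 -0.10681036  0.07956709 -0.58718398] [[415.65864135   0.         321.3090333 ]
 [  0.         415.65864135 237.92854619]
 [  0.           0.           1.        ]] -0.08647506480066205
{'clock': 0.15, 'q': array([-1.33557133e+00,  3.00353302e-01,  1.52141673e+00, -1.16155017e-05,
        1.32071267e+00, -6.65972574e-02]), 'joint_vel': array([ 0.00121958, -0.0029345 , -0.00151997, -0.00050258, -0.00074685,
       -0.00024938]), 'effort': array([ 6.13501725e-04, -5.43665671e+01, -3.61886358e+01, -7.31187629e-05,
        3.17812279e-03, -5.62721752e-06]), 'tcp_pos': array([ 0.16348682, -0.52512046,  0.4042554 ]), 'tool_rot': array([-4.42970314e-04,  9.88634196e-01,  1.50340376e-01, -4.30837950e-05]), 'ft_force': array([-0.14393524, -0.83517183, -0.44852237]), 'wrist_torque': array([-0.00181274,  0.03179121,  0.01536086]), 'grip_force': 0.0, 'width': 0.08551633070178961}
```

View pics/scene0.png

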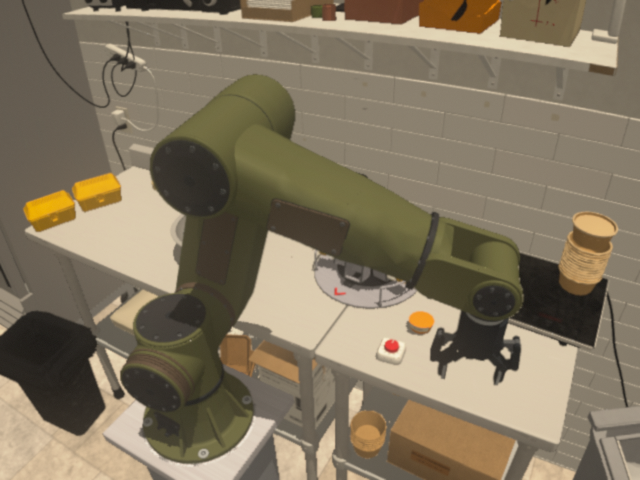

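View pics/top0.png

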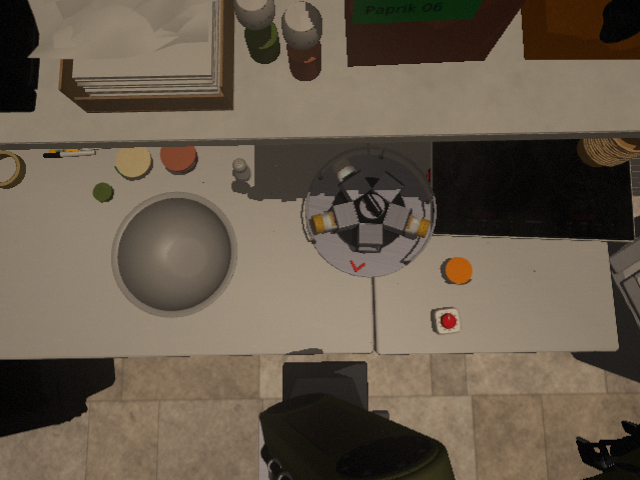

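The top view shows the carousel near (370,212), red arrow near (357,266), white cap near (345,172) at the back, gold caps at (322,222) and (418,227), and the bowl near (175,254). The tub is at (458,270), the timer at (447,321) and the salt at (240,168).

```bash
python3 - <<'E'
from h import *
im=cv2.imread("pics/top0.png")
cv2.imwrite("pics/c1.png",cv2.resize(im[140:285,290:450],None,fx=5,fy=4.1379,interpolation=cv2.INTER_CUBIC)[:600])
c=env.calibration("top")
hsv=cv2.cvtColor(im,cv2.COLOR_BGR2HSV)
for n,p,z in[("knob",(370,206),.138),("arrow",(357,266),.008),("white",(345,172),.08),("bowl",(174.5,254.5),.096),("tub",(458,270),.045),("timer",(447,321),.038),("salt",(240,165),.08),("shelfedge",(370,142),.5)]:
    print(n,atz(c,*p,z).round(4))
E
```

```text
knob [ 0.6342 -0.1135  0.138 ]
arrow [ 0.5089 -0.0891  0.008 ]
white [ 0.7333 -0.0613  0.08  ]
bowl [0.5361 0.3449 0.096 ]
tub [ 0.4914 -0.3321  0.045 ]
timer [ 0.3693 -0.3002  0.038 ]
salt [0.7563 0.1959 0.08  ]
shelfedge [ 0.6495 -0.079   0.5   ]
```

View pics/c1.png

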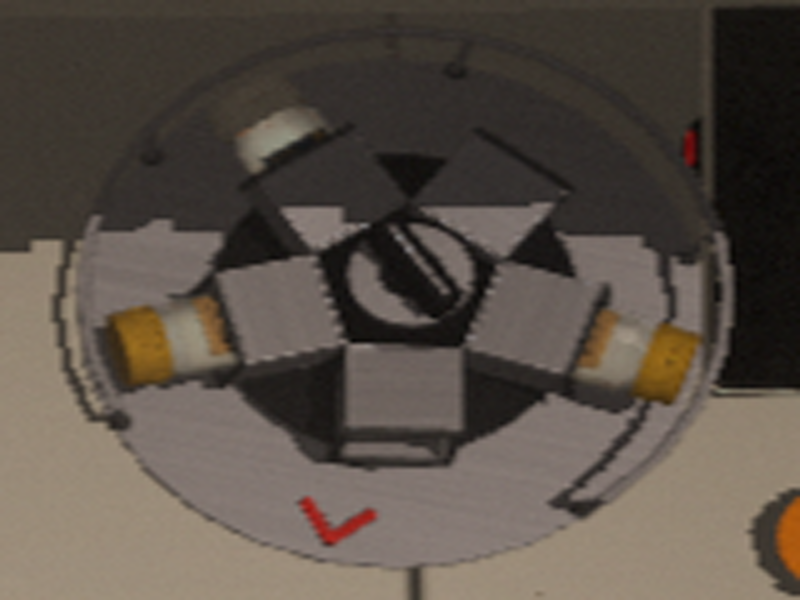

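The crop shows the knob top centre near (415,272) in the crop, i.e. full-picture (373,205.7). Its bar runs from (370,235) to (450,310). The rail ends are at (120,420) and (575,505), the arrow is at (335,525), and the white cap is at the back left. The carousel is between clicks.

```bash
python3 - <<'E'
from h import *
c=env.calibration("top");s=env.calibration("scene")
f=lambda u,v:(290+u/5,140+v/4.1379)
# shelf: plane through top edge vs scene ray
o,r1=ray(c,10,148);_,r2=ray(c,630,138);n=np.cross(r1,r2)
for p in((300,42),(450,57)):
    o2,r=ray(s,*p);t=n@(o-o2)/(n@r);print("shelf",o2+t*r)
g=lambda u,v,z:atz(c,*f(u,v),z)[:2].round(4)
k=g(412,268,.138);print("knob",k)
L,Rr=g(120,420,.07),g(580,505,.07);print("rail ends",L,Rr)
print("arrow",g(330,545,.008))
# foot disc fit
e=[g(u,v,.008) for u,v in((410,568),(600,525),(250,528),(170,470),(690,420),(80,300),(310,565-6))]
A=np.array([[*p,1]for p in e]);x=np.linalg.lstsq(A,(A[:,:2]**2).sum(1),rcond=None)[0];ce=x[:2]/2;print("foot",ce,np.sqrt(x[2]+ce@ce))
a=lambda p:np.degrees(np.arctan2(*(p-ce)[::-1]))
for n,p in(("L",L),("R",Rr),("arrow",g(332,540,.008)),("goldL",g(120,348,.08)),("goldR",g(685,365,.08)),("white",g(262,128,.09))):print(n,a(p),np.linalg.norm(p-ce))
b1,b2=g(372,232,.138),g(452,308,.138);print("bar",b1,b2,np.degrees(np.arctan2(*(b1-b2)[::-1])))
E
```

```text
shelf [0.58913882 0.04911621 0.65974317]
shelf [ 0.58452853 -0.31095856  0.6677776 ]
knob [ 0.6369 -0.1191]
rail ends [0.5646 0.0172] [ 0.5108 -0.202 ]
arrow [ 0.4944 -0.0861]
foot [ 0.64488238 -0.12936655] 0.16487765885084496
L 118.71189063864674 0.16711377923143864
R -151.5552574555187 0.15249164880873622
arrow 164.0340115589284 0.15329574282375358
goldL 105.15551126809062 0.15101902637267783
goldR -113.68925448876877 0.1361016502005192
white 40.31413379632021 0.11556276176792134
bar [ 0.6577 -0.1015] [ 0.6141 -0.1365] 38.75583461029198
```

```bash

R='python3 inch.py'
python3 inch.py '[[0.034,-0.016,0,0,0,0,0.085],[0.034,-0.016,0,0,0,0,0.085],[0.034,-0.016,0,0,0,0,0.085],[0.034,-0.016,0,0,0,0,0.085],[0.034,-0.016,0,0,0,0,0.085]]'
python3 inch.py '[[0.034,-0.016,0,0,0,0,0.085],[0.034,-0.016,0,0,0,0,0.085],[0.034,-0.016,0,0,0,0,0.085],[0.034,-0.016,0,0,0,0,0.085],[0.034,-0.016,0,0,0,0,0.085]]'
python3 inch.py '[[0.034,-0.016,0,0,0,0,0.085],[0.034,-0.016,0,0,0,0,0.085],[0.034,-0.016,0,0,0,0,0.085],[0.034,-0.016,0,0,0,0,0.085]]'
python3 inch.py '[[0,0,0,0,0,-0.12,0.085],[0,0,0,0,0,-0.12,0.085],[0,0,0,0,0,-0.12,0.085],[0,0,0,0,0,0,0.085]]'
python3 -c "
from h import *
o=env.get_obs();print(o['tcp_pos'],rot(o['tool_rot']).as_matrix().round(3).tolist(),o['q'])
c=env.calibration('wrist');print(c)
save('w1','wrist')"
```

```text
clock: 0.57
tcp_pos: [0.3029, -0.3968, 0.4046]
tool_rot: [-0.0, 0.989, 0.15, -0.0]
ft_force: [0.0, -0.9, 0.3]
width: 0.0851
grip_force: 0.0
clock: 0.98
tcp_pos: [0.4416, -0.2697, 0.4046]
tool_rot: [-0.0, 0.989, 0.15, -0.0]
ft_force: [-0.0, 0.0, -0.1]
width: 0.0847
grip_force: 0.0
clock: 1.32
tcp_pos: [0.5525, -0.1682, 0.4045]
tool_rot: [-0.0, 0.989, 0.15, -0.0]
ft_force: [0.4, -0.1, 0.5]
width: 0.0847
grip_force: 0.0
clock: 1.65
tcp_pos: [0.5515, -0.1695, 0.4043]
tool_rot: [-0.0, 0.945, 0.328, -0.0]
ft_force: [0.3, 0.1, -0.2]
width: 0.0848
grip_force: 0.0
[ 0.55152521 -0.16952632  0.40434047] [[0.785, 0.619, -0.001], [0.619, -0.785, 0.0], [-0.0, -0.001, -1.0]] [-3.61683896e-01  3.60575785e-01  1.44148250e+00 -1.92301077e-05
  1.34017512e+00  5.41017722e-01]
{'K': array([[415.65864135,   0.        , 321.3090333 ],
       [  0.        , 415.65864135, 237.92854619],
       [  0.        ,   0.        ,   1.        ]]), 'k1': -0.08647506480066205, 'position': array([ 0.60418428, -0.12940405,  0.37331389]), 'orientation': array([ 0.89198051, -0.11973464,  0.0586096 , -0.43197142])}
```

View pics/w1.png

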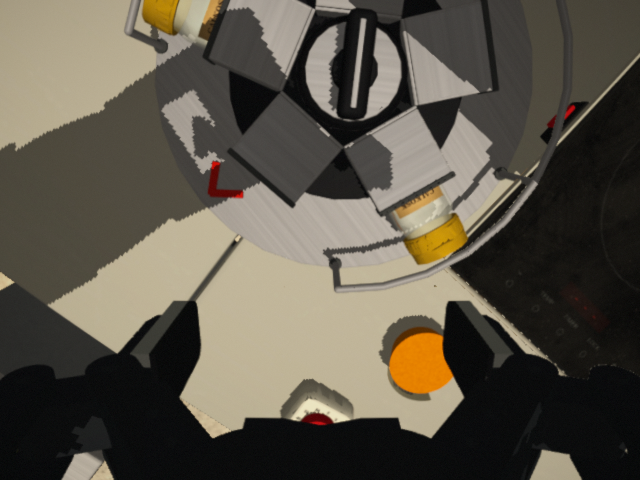

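The wrist picture shows the wing knob top bar from about (367,12) to (352,115). The arrow corner is at (210,193), a gold jar at (435,240), and rail ends at (162,46) and (334,262).

```bash

python3 inch.py '[[0.03,0.005,0,0,0,0,0.085],[0.03,0.005,0,0,0,0,0.085],[0,0,0,0,0,0,0.085]]'
python3 -c "
from h import *
import json
o=env.get_obs();print(o['tcp_pos'])
c=env.calibration('wrist');json.dump({k:np.array(v).tolist() for k,v in c.items()},open('w2.json','w'))
save('w2','wrist')"
```

```text
clock: 1.95
tcp_pos: [0.6073, -0.1388, 0.4041]
tool_rot: [-0.0, 0.946, 0.323, 0.0]
ft_force: [-1.7, -0.2, -1.0]
width: 0.0854
grip_force: 0.0
[ 0.60732963 -0.13884911  0.40405162]
```

View pics/w2.png

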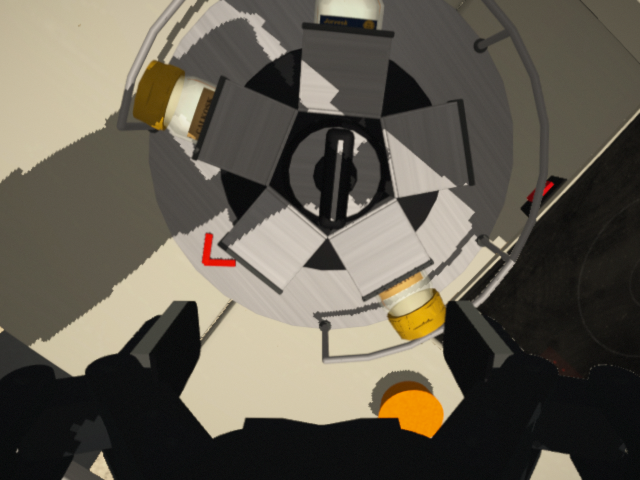

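The knob bar now runs from (342,131) to (333,224), the arrow corner is at (206,263), the white jar's sleeve mouth edge runs from (304,25) to (394,33), and the rail posts are at (120,127) and (324,323).

```bash
python3 - <<'E'
from h import *
import json
c2=json.load(open('w2.json'))
c1=dict(c2);c1['position']=np.array([ 0.60418428, -0.12940405,  0.37331389]);c1['orientation']=[ 0.89198051, -0.11973464,  0.0586096 , -0.43197142]
ct=env.calibration('top')
pr=lambda n,p:print(n,p[0].round(4),np.round(p[1],4))
a=tri([ray(c1,367.5,12),ray(c2,342,131)]);b=tri([ray(c1,351,117),ray(c2,333,224)])
pr("k+",a);pr("k-",b);pr("kall",tri([ray(c1,359.5,65),ray(c2,337.5,177.5),ray(ct,372.4,204.8)]))
pr("arrow",tri([ray(c1,210,193),ray(c2,206,263)]))
pr("gold sleeve corner",tri([ray(c1,454,175),ray(c2,432,263)]))
K=[atz(c2,*p,.138)[:2] for p in((342,131),(333,224))];print(K,np.linalg.norm(K[0]-K[1]));d=K[0]-K[1];print("bar",np.degrees(np.arctan2(d[1],d[0])))
E0=[atz(c2,*p,.095)[:2] for p in((304,25),(394,33))];d=E0[0]-E0[1];print("mouth normal",np.degrees(np.arctan2(d[1],d[0]))-90,E0)
m=(K[0]+K[1])/2
for p,z in(((206,263),.008),((324,323),.0),((120,127),.07),((325,360),.073)):
    w=atz(c2,*p,z)[:2]-m;print(np.degrees(np.arctan2(w[1],w[0])),np.linalg.norm(w))
for p in((235,264),(206,234),(206,263)):print(atz(c2,*p,.008)[:2])
E
```

```text
k+ [ 0.6653 -0.111   0.134 ] [0.0009 0.0009]
k- [ 0.6182 -0.1402  0.1266] [0.0004 0.0004]
kall [ 0.6426 -0.1243  0.1176] [0.0023 0.002  0.0031]
arrow [ 0.4992 -0.0892  0.0155] [0.0009 0.0009]
gold sleeve corner [ 0.6339 -0.2189  0.0954] [0.0002 0.0002]
[array([ 0.66480672, -0.10995396]), array([ 0.62033547, -0.13856962])] 0.05288239782265749
bar 32.75983252836918
mouth normal 33.24662390058231 [array([ 0.70212186, -0.05297652]), array([ 0.7330227, -0.1001142])]
166.73528413711898 0.15021414688358706
-144.59623359727567 0.15979025647412856
116.8298548838529 0.15773084906159146
-144.48858557268076 0.15641763286959628
[ 0.51233693 -0.11188685]
[ 0.51975672 -0.07432433]
[ 0.4963646  -0.08979509]
```

```bash

python3 inch.py '[[0.037,0.01,0,0,0,0,0.085],[0,0,0,0,0,0.082,0.085],[0,0,0.03,0,0,0,0.085],[0,0,0.03,0,0,0,0.06],[0,0,0,0,0,0,0.06]]'
python3 -c "
from h import *
o=env.get_obs();print(o['tcp_pos'],rot(o['tool_rot']).as_matrix()[:,:2].round(4).tolist())"
```

```text
clock: 2.42
tcp_pos: [0.6392, -0.1263, 0.3386]
tool_rot: [-0.002, 0.959, 0.284, -0.004]
ft_force: [-0.5, 0.0, -1.0]
width: 0.0633
grip_force: 0.0
[ 0.63916543 -0.12627917  0.33859907] [[0.8386, 0.5447], [0.5448, -0.8386], [-0.0063, -0.0067]]
```

```bash

python3 inch.py '[[0.002,0,0.028,0,0,0,0.06],[0.002,0,0.028,0,0,0,0.06],[0,0,0,0,0,0,0.06],[0,0,0,0,0,0,0.06]]' 40
python3 -c "
from h import *
o=env.get_obs();print(o['tcp_pos'],rot(o['tool_rot']).as_matrix()[:,:2].round(4).tolist())"
```

```text
clock: 2.75
tcp_pos: [0.6434, -0.1241, 0.2894]
tool_rot: [-0.0, 0.959, 0.285, -0.001]
ft_force: [0.6, -0.5, 0.6]
width: 0.0601
grip_force: 0.0
[ 0.64343002 -0.12413364  0.28937815] [[0.8376, 0.5463], [0.5463, -0.8376], [-0.001, -0.001]]
```

```bash

python3 inch.py '[[0,0,0.006,0,0,0,0.03],[0,0,0,0,0,0,0.01],[0,0,0,0,0,0,0.01],[0,0,0,0,0,0,0.01],[0,0,0,0,0,0,0.01]]' 40
python3 inch.py '[[0,0,0,0,0,0,0.01],[0,0,0,0,0,0,0.01],[0,0,0,0,0,0,0.01]]'
```

```text
clock: 3.17
tcp_pos: [0.6432, -0.1227, 0.2843]
tool_rot: [-0.001, 0.958, 0.286, -0.001]
ft_force: [-13.9, 11.4, 11.3]
width: 0.0153
grip_force: 40.1
clock: 3.42
tcp_pos: [0.6432, -0.1226, 0.2843]
tool_rot: [-0.001, 0.958, 0.286, -0.001]
ft_force: [-14.9, 11.4, 11.7]
width: 0.0154
grip_force: 40.2
```

```bash

python3 inch.py '[[0,-0.002,-0.002,0,0,0,0.01],[0,0,0,0,0,0,0.01],[0,0,0,0,0,0,0.01]]'
```

```text
clock: 3.67
tcp_pos: [0.6426, -0.1222, 0.2844]
tool_rot: [0.0, 0.958, 0.286, 0.0]
ft_force: [6.9, -1.6, -10.6]
width: 0.0151
grip_force: 42.7
```

```bash

python3 inch.py '[[0,0.0005,0.001,0,0,-0.08,0.01],[0,0,0,0,0,-0.1,0.01],[0,0,0,0,0,-0.1,0.01],[0,0,0,0,0,-0.1,0.01],[0,0,0,0,0,0,0.01]]' 60
python3 -c "
from h import *
o=env.get_obs();print(o['wrist_torque'],rot(o['tool_rot']).as_matrix()[:,:2].round(4).tolist())"
```

```text
clock: 4.08
tcp_pos: [0.6425, -0.1219, 0.2844]
tool_rot: [-0.001, 0.885, 0.465, -0.0]
ft_force: [-6.1, 5.7, 1.3]
width: 0.0154
grip_force: 60.3
[0.83700533 0.78812098 0.56938881] [[0.5675, 0.8234], [0.8234, -0.5675], [0.0, -0.0015]]
```

```bash

python3 inch.py '[[0,0,0,0,0,-0.12,0.01],[0,0,0,0,0,-0.12,0.01],[0,0,0,0,0,-0.12,0.01],[0,0,0,0,0,-0.12,0.01],[0,0,0,0,0,-0.12,0.01]]'
python3 inch.py '[[0,0,0,0,0,-0.12,0.01],[0,0,0,0,0,-0.12,0.01],[0,0,0,0,0,-0.12,0.01],[0,0,0,0,0,-0.12,0.01],[0,0,0,0,0,-0.12,0.01]]'
python3 inch.py '[[0,0,0,0,0,-0.12,0.01],[0,0,0,0,0,-0.12,0.01],[0,0,0,0,0,-0.12,0.01],[0,0,0,0,0,-0.12,0.01],[0,0,0,0,0,0,0.01]]'
python3 -c "
from h import *
o=env.get_obs();m=rot(o['tool_rot']).as_matrix();print(o['wrist_torque'],np.degrees(np.arctan2(m[1,0],m[0,0])),m.round(3).tolist(),o['q'])"
```

```text
clock: 4.5
tcp_pos: [0.642, -0.1217, 0.2844]
tool_rot: [-0.002, 0.709, 0.705, -0.001]
ft_force: [-19.3, 9.4, 8.8]
width: 0.0148
grip_force: 61.8
clock: 4.92
tcp_pos: [0.6415, -0.122, 0.2844]
tool_rot: [-0.003, 0.469, 0.883, -0.001]
ft_force: [-29.3, 7.9, 12.1]
width: 0.015
grip_force: 62.3
clock: 5.33
tcp_pos: [0.6413, -0.1226, 0.2844]
tool_rot: [-0.004, 0.244, 0.97, -0.001]
ft_force: [-33.0, 4.2, 13.7]
width: 0.015
grip_force: 66.3
[0.53634536 4.98134579 0.79891647] 151.73343961705186 [[-0.881, 0.474, -0.007], [0.474, 0.881, 0.0], [0.007, -0.003, -1.0]] [-0.24483766  0.63899445  1.31676502 -0.00151702  1.1931823  -1.32173568]
```

```bash

python3 inch.py '[[0.0027,-0.0014,-0.001,0,0,-0.12,0.01],[0,0,0,0,0,-0.12,0.01],[0,0,0,0,0,0,0.01]]'
python3 -c "
from h import *
o=env.get_obs();m=rot(o['tool_rot']).as_matrix();print(o['wrist_torque'],np.degrees(np.arctan2(m[1,0],m[0,0])),m.round(3).tolist(),o['q'])"
```

```text
clock: 5.58
tcp_pos: [0.6396, -0.1227, 0.2845]
tool_rot: [0.0, 0.127, 0.992, -0.0]
ft_force: [-1.0, -2.5, -9.2]
width: 0.0152
grip_force: 61.1
[-0.27975568 -0.14315437  0.80683756] 165.37091786828336 [[-0.968, 0.253, 0.0], [0.253, 0.968, -0.001], [-0.0, -0.001, -1.0]] [-2.45741006e-01  6.34248347e-01  1.32413765e+00 -6.83596558e-04
  1.18296434e+00 -1.56095316e+00]
```

```bash

python3 inch.py '[[0,0,0,0,0,0,0.05],[0,0,0,0,0,0,0.05],[0,0,0,0,0,0,0.05],[0,0,0,0,0,0,0.05],[0,0,0,0,0,0,0.05]]'
python3 inch.py '[[0,0,-0.03,0,0,0,0.085],[0,0,-0.03,0,0,0,0.085],[0,0,-0.03,0,0,0,0.085],[0,0,-0.03,0,0,0,0.085],[0,0,0,0,0,0,0.085]]'
python3 -c "
from h import *
import json
o=env.get_obs();m=rot(o['tool_rot']).as_matrix();print(o['tcp_pos'],np.degrees(np.arctan2(m[1,0],m[0,0])))
c=env.calibration('wrist');json.dump({k:np.array(v).tolist() for k,v in c.items()},open('w3.json','w'))
save('w3','wrist')"
```

```text
clock: 6.0
tcp_pos: [0.6397, -0.1224, 0.2851]
tool_rot: [0.0, 0.131, 0.991, 0.0]
ft_force: [-0.5, 0.4, 0.5]
width: 0.05
grip_force: 0.0
clock: 6.42
tcp_pos: [0.6396, -0.1223, 0.4119]
tool_rot: [0.005, 0.131, 0.991, -0.001]
ft_force: [1.2, -0.5, 0.9]
width: 0.0851
grip_force: 0.0
[ 0.63961327 -0.12233654  0.41185465] 164.9714492255632
```

View pics/w3.png

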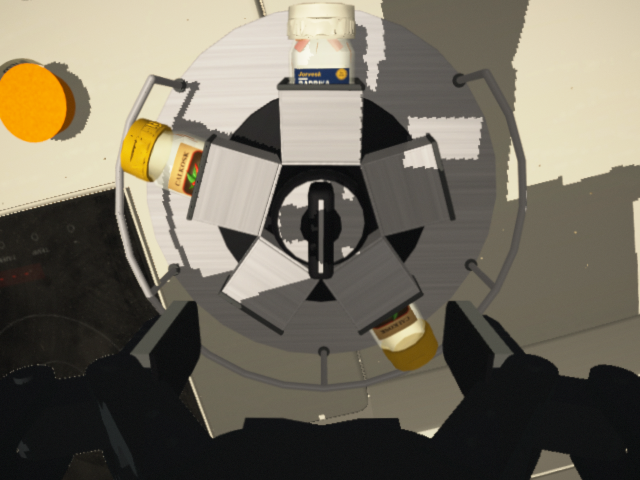

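The white jar points out through the middle of the gap: cap at (322,20), sleeve mouth edge (278,89)–(364,88), knob bar (320,183)–(320,278), rail posts symmetric at (181,85) and (461,80). Next comes a second view for heights.

```bash

python3 inch.py '[[0.03,0,0,0,0,0,0.085],[0.03,0,0,0,0,0,0.085],[0,0,0,0,0,0,0.085]]'
python3 -c "
from h import *
import json
o=env.get_obs();m=rot(o['tool_rot']).as_matrix();print(o['tcp_pos'],np.degrees(np.arctan2(m[1,0],m[0,0])))
c=env.calibration('wrist');json.dump({k:np.array(v).tolist() for k,v in c.items()},open('w4.json','w'))
save('w4','wrist')"
```

```text
clock: 6.72
tcp_pos: [0.5785, -0.1058, 0.403]
tool_rot: [-0.002, 0.131, 0.991, 0.0]
ft_force: [1.1, -0.2, 0.8]
width: 0.0848
grip_force: 0.0
[ 0.57853624 -0.105846    0.4029647 ] 164.99155022406137
```

View pics/w4.png

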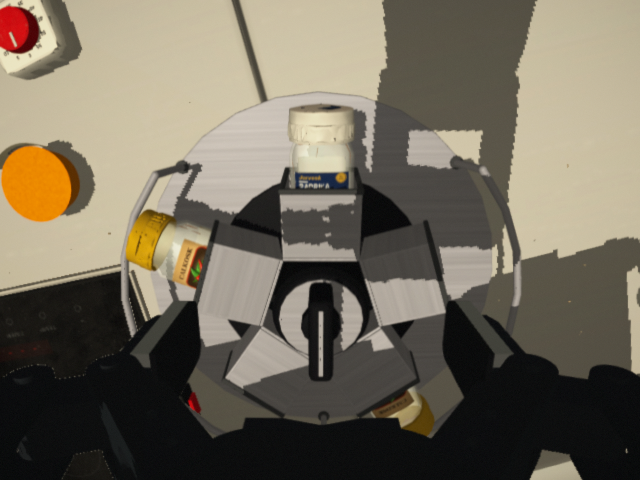

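The white jar's cap spans (289..353, 108..143) and its body emerges at the sleeve mouth edge at y≈193, x 280..361; the knob is at (320,283–380).

```bash
python3 - <<'E'
from h import *
import json
c3=json.load(open('w3.json'));c4=json.load(open('w4.json'))
C=np.array([.641,-.1225])
for n,p,q in(("mouthL",(279,90),(281,194)),("mouthR",(363,89.5),(361,193)),("capL",(289,30),(289,131)),("capR",(355,32),(354,133)),("capbodyedge",(322,41),(322,144)),("knobfar",(320,182),(320,283)),("knobnear",(320,278),(320,380)),("postR",(461,80),(459,163))):
    P,e=tri([ray(c3,*p),ray(c4,*q)]);d=P[:2]-C;print(n,P.round(4),np.round(e,4),"r",np.linalg.norm(d).round(4),np.degrees(np.arctan2(d[1],d[0])).round(1))
E
```

```text
mouthL [ 0.5495 -0.1275  0.0946] [0.0003 0.0003] r 0.0916 -176.9
mouthR [ 0.5633 -0.0746  0.093 ] [0.0003 0.0003] r 0.0913 148.4
capL [ 0.5111 -0.1119  0.0741] [0.0002 0.0002] r 0.1304 175.3
capR [ 0.5241 -0.0685  0.0743] [0.0001 0.0001] r 0.1288 155.2
capbodyedge [ 0.5253 -0.0921  0.0821] [0. 0.] r 0.1196 165.3
knobfar [ 0.6134 -0.1171  0.1074] [0. 0.] r 0.0281 168.9
knobnear [ 0.6669 -0.1314  0.1384] [0. 0.] r 0.0274 -19.0
postR [0.5729 0.0166 0.0158] [0.0003 0.0003] r 0.1549 116.1
```

```bash

python3 inch.py '[[0.018,0,0.02,0,0,0,0.085],[0,0,0.035,0,0,0,0.085],[0,0,0.035,0,0.0873,0,0.085],[0,0,0,0,0.0872,0,0.085],[0,0,0,0,0,0,0.085]]'
python3 -c "
from h import *
o=env.get_obs();m=rot(o['tool_rot']).as_matrix();print(o['tcp_pos'],m.round(3).tolist(), m.T@(np.array([.5606,-.1013,.2202])-o['tcp_pos']))"
```

```text
clock: 7.18
tcp_pos: [0.5647, -0.1024, 0.3122]
tool_rot: [-0.09, 0.13, 0.987, 0.012]
ft_force: [-0.1, -0.4, 0.7]
width: 0.0851
grip_force: 0.0
[ 0.56468191 -0.10236744  0.31221042] [[-0.95, 0.259, -0.175], [0.255, 0.966, 0.047], [0.182, -0.0, -0.983]] [-1.25667060e-02 -1.57091474e-05  9.12458007e-02]
```

```bash

python3 inch.py '[[-0.0126,0,0.02,0,0,0,0.085],[0,0,0.03,0,0,0,0.085],[0,0,0.025,0,0,0,0.085],[0,0,0,0,0,0,0.085]]'
python3 -c "
from h import *
o=env.get_obs();m=rot(o['tool_rot']).as_matrix();print(o['tcp_pos'],m.round(3).tolist(), m.T@(np.array([.5606,-.1013,.2202])-o['tcp_pos']))"
```

```text
clock: 7.52
tcp_pos: [0.563, -0.1019, 0.2348]
tool_rot: [-0.088, 0.13, 0.988, 0.012]
ft_force: [-1.1, 0.2, -1.9]
width: 0.0852
grip_force: 0.0
[ 0.56297627 -0.10188824  0.23478435] [[-0.951, 0.259, -0.171], [0.255, 0.966, 0.046], [0.177, -0.0, -0.984]] [-1.67232219e-04 -4.51082926e-05  1.47873542e-02]
```

```bash

python3 inch.py '[[0,0,0.015,0,0,0,0.085],[0,0,0,0,0,0,0.06],[0,0,0,0,0,0,0.035],[0,0,0,0,0,0,0.035],[0,0,0,0,0,0,0.035]]' 30
python3 inch.py '[[0,0,0,0,0,0,0.035],[0,0,0,0,0,0,0.035],[0,0,0,0,0,0,0.035]]' 
python3 -c "
from h import *
o=env.get_obs();m=rot(o['tool_rot']).as_matrix();print(o['tcp_pos'],o['ft_force'],m.T@o['ft_force'])
save('w5','wrist')"
```

```text
clock: 7.93
tcp_pos: [0.5618, -0.1016, 0.2257]
tool_rot: [-0.085, 0.13, 0.988, 0.011]
ft_force: [0.5, -0.9, 3.7]
width: 0.0453
grip_force: 32.4
clock: 8.18
tcp_pos: [0.5618, -0.1016, 0.2257]
tool_rot: [-0.085, 0.13, 0.988, 0.011]
ft_force: [0.1, -0.3, 6.9]
width: 0.0452
grip_force: 32.6
[ 0.56178808 -0.10161012  0.22569584] [ 0.13191067 -0.33936385  6.91442199] [ 0.96621155 -0.29375793 -6.84995921]
```

View pics/w5.png

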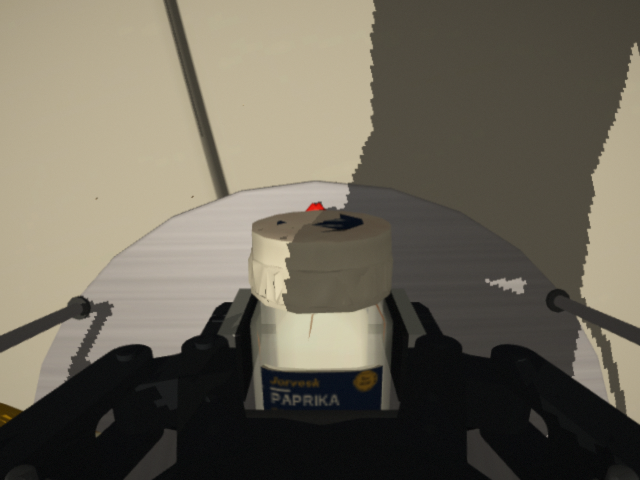

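The pads hold the jar's body flat, right behind the cap (cap at 250–392, 215–310), with the arrow tip just visible beyond at (315,207). Now draw it out.

```bash

python3 inch.py '[[0.01,0,0,0,0,0,0.03],[0.015,0,0,0,0,0,0.03],[0.015,0,0,0,0,0,0.03],[0.015,0,0,0,0,0,0.03],[0.015,0,0,0,0,0,0.03]]' 50
python3 inch.py '[[0.015,0,0,0,0,0,0.03],[0,0,0,0,0,0,0.03]]'
python3 -c "
from h import *
o=env.get_obs();m=rot(o['tool_rot']).as_matrix();print(o['tcp_pos'],o['ft_force'])"
```

```text
clock: 8.65
tcp_pos: [0.4942, -0.0835, 0.237]
tool_rot: [-0.086, 0.13, 0.988, 0.011]
ft_force: [-0.1, 0.3, -1.5]
width: 0.0448
grip_force: 51.0
clock: 8.82
tcp_pos: [0.4791, -0.0793, 0.2396]
tool_rot: [-0.086, 0.13, 0.988, 0.011]
ft_force: [0.3, 0.4, -0.7]
width: 0.0448
grip_force: 51.0
[ 0.47909906 -0.07931966  0.2396439 ] [ 0.26375344  0.44566862 -0.70846417]
```

```bash

python3 inch.py '[[0.005,0,-0.03,0,0,0,0.03],[0.005,0,-0.035,0,0,0,0.03],[0.005,0,-0.035,0,0,0,0.03],[0.005,0,-0.035,0,0,0,0.03],[0,0,-0.02,0,-0.08,0,0.03]]' 50
python3 inch.py '[[0,0,0,0,-0.0945,0,0.03],[0,0,0,0,0,-0.12,0.03],[0,0,0,0,0,-0.12,0.03],[0,0,0,0,0,-0.12,0.03],[0,0,0,0,0,-0.12,0.03]]'
python3 inch.py '[[0,0,0,0,0,-0.12,0.03],[0,0,0,0,0,-0.12,0.03],[0,0,0,0,0,-0.12,0.03],[0,0,0,0,0,0,0.03]]'
python3 -c "
from h import *
o=env.get_obs();m=rot(o['tool_rot']).as_matrix();print(o['tcp_pos'],m.round(3).tolist(),o['q'],o['width'],m.T@(np.array([.473,.305,.36])-o['tcp_pos']))
c=env.calibration('top');im=save('t2','top')"
```

```text
clock: 9.23
tcp_pos: [0.4877, -0.0817, 0.3993]
tool_rot: [-0.045, 0.13, 0.99, 0.006]
ft_force: [0.4, -0.8, -0.6]
width: 0.0447
grip_force: 51.7
clock: 9.65
tcp_pos: [0.4877, -0.0817, 0.3955]
tool_rot: [0.001, -0.112, 0.994, -0.0]
ft_force: [0.8, 0.5, -0.6]
width: 0.0448
grip_force: 51.6
clock: 9.98
tcp_pos: [0.4877, -0.0817, 0.3954]
tool_rot: [0.0, -0.288, 0.958, -0.0]
ft_force: [0.1, 0.0, -0.6]
width: 0.0445
grip_force: 51.6
[ 0.48772943 -0.08171841  0.39538075] [[-0.834, -0.551, 0.001], [-0.551, 0.834, -0.0], [-0.001, -0.001, -1.0]] [-2.40083501e-01  1.84245067e-01  1.68684276e+00 -6.54826190e-06
  1.26938325e+00 -2.39490186e+00] 0.04453877884867464 [-0.2009161   0.3307709   0.03525922]
```

View pics/t2.png

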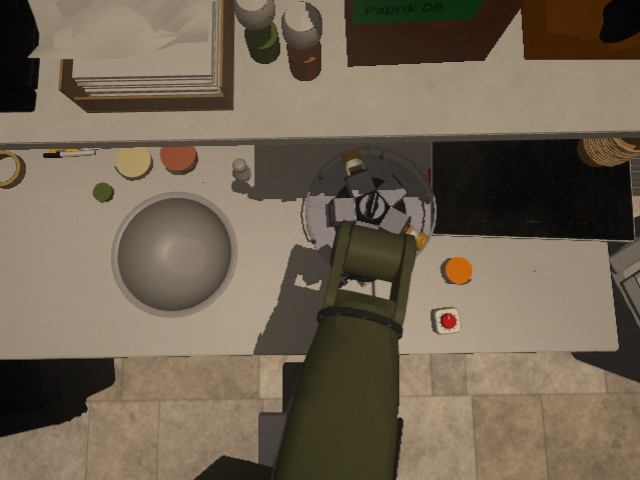

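The bowl (centre 174,254), tub, timer and salt are where they stood, and the other jars are still in their sleeves. Now carry the jar to the bowl.

```bash

python3 inch.py '[[-0.02,0.033,0,0,0,0,0.03],[-0.02,0.033,0,0,0,0,0.03],[-0.02,0.033,0,0,0,0,0.03],[-0.02,0.033,0,0,0,0,0.03],[-0.02,0.033,0,0,0,0,0.03]]'
python3 inch.py '[[-0.02,0.033,0,0,0,0,0.03],[-0.02,0.033,0,0,0,0,0.03],[-0.02,0.033,0,0,0,0,0.03],[-0.02,0.033,0,0,0,0,0.03],[-0.02,0.033,0.015,0,0,0,0.03]]'
python3 inch.py '[[0,0,0,0,-0.11,0,0.03],[0,0,0,0,-0.12,0,0.03],[0,0,0,0,-0.12,0,0.03],[0,0,0,0,-0.12,0,0.03],[0,0,0,0,-0.12,0,0.03]]'
python3 inch.py '[[0,0,0,0,-0.11,0,0.03],[0,0,0,0,0,0,0.03],[0,0,0,0,0,0,0.03]]'
python3 - <<'E'
from h import *
o=env.get_obs();m=rot(o['tool_rot']).as_matrix();t=o['tcp_pos']
g=t+.155*m[:,2];print(t,m.round(3).tolist(),"cap",g+.033*m[:,0],m.T@(np.array([.473,.305,.345])-t),o['q'])
c=env.calibration('top')
im=save('t3','top')
E
```

```text
clock: 10.45
tcp_pos: [0.4807, 0.113, 0.3953]
tool_rot: [0.001, -0.282, 0.959, -0.0]
ft_force: [0.4, -0.4, -0.6]
width: 0.0451
grip_force: 51.7
clock: 10.87
tcp_pos: [0.4744, 0.3063, 0.3825]
tool_rot: [0.003, -0.283, 0.959, 0.001]
ft_force: [0.8, 0.7, -0.1]
width: 0.0446
grip_force: 51.8
clock: 11.28
tcp_pos: [0.4746, 0.3042, 0.3802]
tool_rot: [0.281, -0.27, 0.917, 0.084]
ft_force: [0.3, 1.2, -1.3]
width: 0.0442
grip_force: 51.8
clock: 11.53
tcp_pos: [0.4745, 0.304, 0.3798]
tool_rot: [0.327, -0.267, 0.901, 0.098]
ft_force: [0.9, 0.5, -1.1]
width: 0.0447
grip_force: 51.8
[0.47448434 0.30404198 0.37984922] [[-0.644, -0.545, 0.537], [-0.417, 0.839, 0.351], [-0.642, 0.002, -0.767]] cap [0.53648674 0.34465825 0.23977773] [0.02291318 0.00153919 0.02627178] [ 0.4983555   0.26706892  1.6632824   0.10377484  0.51866302 -1.71927275]
```

View pics/t3.png

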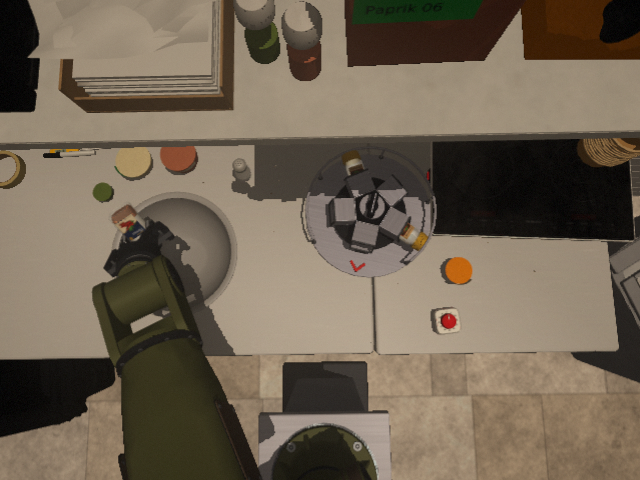

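The empty white sleeve points over the arrow, both gold jars are in place, and the jar sits over the bowl, bottom up at (125,220). The computed cap end is (0.536, 0.345, 0.240), 40° below level, so it can be handed in.

```bash
python3 -c "
from h import *
o=env.get_obs();print(abs(o['joint_vel']).max(),o['grip_force']);print(env.sign_off())"
```

```text
0.012293942775702442 51.83079618494958
the job is handed in; nothing more can be done
None
```

I handed the job in at about 11.6 s: the white jar is held tipped 40° cap-down over the middle of the bowl, its cap about 0.24 m above the table; the carousel is in the white sleeve's click and nothing else looks moved in the last picture, but no verdict came back.

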